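Build up a sanding arbor on its assembly stand

TASK

Build up the sanding arbor on the stand: first feed the long steel bar straight down through the stand's guide tube until it is fully home, then thread onto the bar, in this order from the bottom, the bare steel flange, the red sanding wheel and the yellow collar, each lying flat on the one below. Lower each part into place and let go of it rather than dropping it, and leave the tin, the hammer and the charger where they are.

Things in the scene. Friction and masses are not known exactly. Their poses are not given: they have to be found in the camera images.
- bar_centre (a point): Centre (half-way up and on the axis) of the long steel bar: round, 14 mm in diameter, 156 mm long, z along its axis, with a green top end (topmost 20 mm) and chamfered ends (3 mm). Mass about 0.19 kg. At the start it stands upright in the timber block, its foot 15 mm above the bench, so its top is at 171 mm and 96 mm of it show above the block.
- flange_centre (a point): Centre of the bare steel flange: a flat ring lying on the bench, outer diameter 56 mm, bore 22 mm, 16 mm thick, about 0.24 kg; z along its axis.
- wheel_centre (a point): Centre of the red sanding wheel: a flat rigid ring lying on the bench, outer diameter 64 mm, bore 22 mm, 20 mm thick, about 0.12 kg; z along its axis.
- collar_centre (a point): Centre of the yellow collar: a flat ring lying on the bench, outer diameter 46 mm, bore 22 mm, 16 mm thick, about 0.08 kg; z along its axis.
- stand_mouth (a point): Mouth of the fixed stand's upright guide tube (blue, 40 mm outside): on its axis, level with the top of the square aluminium deck (64 by 64 mm), 110 mm above the bench; z up, x and y along the deck's sides. Bore 16 mm in diameter, 4 mm chamfer at the mouth, 100 mm deep, flat bottom: the bar, home, stands 56 mm proud of the deck. Dark base plate 90 by 90 mm, 10 mm thick.
- rack: Fixed timber block, 80 by 80 mm and 75 mm high, with one 15 mm hole, 60 mm deep, in the middle of its top, in which the bar stands at the start. Origin: centre of its underside.
- tin: Bystander: small round tin, copper-coloured with a pale grey lid, 52 mm in diameter, 35 mm high, loose, standing between the stand and the timber block. Origin: centre of its underside.
- hammer: Bystander: hammer about 300 mm long lying loose on the bench on the robot's left, head pointing away from the robot. Origin: centre of its underside; x along its handle towards the head.
- charger: Bystander: black battery-charger box, 130 by 100 mm and about 125 mm high, on four rubber feet, loose, on the robot's right. Origin: centre of its underside.
Not all that is in view belongs to the job. Of the things like the part that bears wheel_centre, leave any that is black or pink; of the rest the smaller one is meant.

How it is judged:
On the way, in this order (a step that is already met when the one before it is completed fails the run):
1. the bar stands fully home in the guide tube, released (horizontal distance between bar_centre and stand_mouth below 0.005 m and z of bar_centre in the frame of stand_mouth between -0.026 and -0.018 m and angle between bar_centre's own z axis and vertical below 0.07 rad and contact force between the fingers and bar below 0.05 N and linear speed of bar below 0.02 m/s), for 0.2 s.
2. the steel flange lies on the deck around the bar, released (horizontal distance between bar_centre and stand_mouth below 0.005 m and z of bar_centre in the frame of stand_mouth between -0.026 and -0.018 m and angle between each of bar_centre, flange_centre's own z axis and vertical below 0.07 rad and horizontal distance between flange_centre and stand_mouth below 0.009 m and z of flange_centre in the frame of stand_mouth between 0.004 and 0.012 m and contact force between the fingers and flange below 0.05 N and linear speed of flange below 0.02 m/s), for 0.2 s.
3. the red wheel lies on the flange around the bar, released (horizontal distance between bar_centre and stand_mouth below 0.005 m and z of bar_centre in the frame of stand_mouth between -0.026 and -0.018 m and angle between each of bar_centre, flange_centre, wheel_centre's own z axis and vertical below 0.07 rad and horizontal distance between each of flange_centre, wheel_centre and stand_mouth below 0.009 m and z of flange_centre in the frame of stand_mouth between 0.004 and 0.012 m and z of wheel_centre in the frame of stand_mouth between 0.022 and 0.03 m and contact force between the fingers and wheel below 0.05 N and linear speed of wheel below 0.02 m/s), for 0.2 s.
4. the yellow collar lies on the wheel around the bar, released (horizontal distance between bar_centre and stand_mouth below 0.005 m and z of bar_centre in the frame of stand_mouth between -0.026 and -0.018 m and angle between each of bar_centre, flange_centre, wheel_centre, collar_centre's own z axis and vertical below 0.07 rad and horizontal distance between each of flange_centre, wheel_centre, collar_centre and stand_mouth below 0.009 m and z of flange_centre in the frame of stand_mouth between 0.004 and 0.012 m and z of wheel_centre in the frame of stand_mouth between 0.022 and 0.03 m and z of collar_centre in the frame of stand_mouth between 0.04 and 0.048 m and contact force between the fingers and collar below 0.05 N and linear speed of collar below 0.02 m/s), for 0.2 s.
At the end, for the whole second after the job is handed in: Bar on the bottom of the tube (height within 4 mm, axis within 5 mm); around it from the deck up flange, red wheel, yellow collar, each within 4 mm of its stacked height, 9 mm of the tube axis, bar and rings within 0.07 rad of true; all released, at rest (below 20 mm/s) (all of step 4 and linear speed of each of bar, flange, wheel below 0.02 m/s and contact force between the fingers and bar below 0.05 N and contact force between the fingers and flange below 0.05 N and contact force between the fingers and wheel below 0.05 N); the robot touches nothing.
It fails at once if the bar or a ring is dropped: falls free of the fingers faster than 0.7 m/s (about 25 mm of fall) ((linear speed of bar above 0.7 m/s and contact force between the fingers and bar below 0.05 N) or (linear speed of flange above 0.7 m/s and contact force between the fingers and flange below 0.05 N) or (linear speed of wheel above 0.7 m/s and contact force between the fingers and wheel below 0.05 N) or (linear speed of collar above 0.7 m/s and contact force between the fingers and collar below 0.05 N)).
It fails at once if the tin is shoved more than 20 mm (distance of tin from where it was at the start of the episode above 0.02 m).
It fails at once if the hammer is shoved more than 20 mm (distance of hammer from where it was at the start of the episode above 0.02 m).
It fails at once if the charger is shoved more than 20 mm (distance of charger from where it was at the start of the episode above 0.02 m).
It also fails if it takes over 106 s, if anything falls off the work surface, if the arm or the gripper's body presses on something with over 40 N, if the wrist force passes 120 N, or if a joint passes its speed limit or range.

ROBOT

A 6-joint arm with a two-finger parallel gripper is mounted at the origin on the work surface. World frame = base frame: x ahead of the robot, y to its left, z up, the work surface at z = 0. Lengths are in m, angles in rad, forces in N, time in s.
With the tool pointing down it reaches from about 0.35 to 0.975 m from the base axis. Payload 17.4 kg.
Tool frame: the origin (TCP) lies midway between the tips of the shut fingers; the grasp point (between the pads) lies 19 mm behind it (robot.hold_point_z is the distance from the TCP to the grasp point, in m); z points along the fingers, y is the line along which they close (so a half turn about z gives the same grasp; the last joint's range is limited). The gripper opens to 85 mm and grips with 20 to 120 N. Pads are 22 mm wide; open, the fingers measure 114 mm over their backs; the gripper's body (76 mm by 85 mm) begins 54 mm behind the grasp point. The pads swing forward as they close: fully open they stand 13 mm farther back than shut.
Start: joints at [-1.176, 0.116, 1.442, -0, 1.584, -0.038], TCP at [0.283, -0.613, 0.231] pointing down, gripper open.
Joint ranges: [-2.83, 2.83], [-0.83, 2.19], [0.07, 2.5], [-1.14, 4.28], [0.01, 3], [-2.97, 2.97]. Speed limits (rad/s): [1.89, 1.89, 2.22, 3.14, 3.14, 3.14].

INTERFACE

Orientations are given as a unit quaternion [x, y, z, w].
In Python, from plant import robot gives the robot as it stands.
- The arm moves only by the tool servo_tool, never from a script. Its argument "moves" is a list of rows, each a list of 3 entries, a list of its own where there are three numbers: the shift along the tool's x, y, z in cm, then the turn about the tool's z in rad, then the closure, from -1 (fully open) to 1 (shut). In form: [[[tx, ty, tz], spin, gripper], ...]. A call has 1 to 20 rows; each row is the pose to reach, as a shift and turn from the pose commanded when the call began, along the tool's axes at that moment; what a row does not reach only later rows make up. A row lasts 1/12 s, in which the tool goes at most 41.7 mm and 7.16 degrees, less where a joint would pass 70% of its speed; a pose out of reach is approached as far as the arm can. A call with a gripper value outside its range is refused whole. The fingers move at their own pace and stop on an object; "squeeze" is the grip in N (left out, the last holds). Time passes only in rows, so rows that repeat a pose let the fingers close. It gives the time, the measured TCP pose, the force, the opening and the grip force at its end, in the units of the state.
- robot.observe(): the state, without advancing time (a new reading comes with each control period).
- robot.read_camera(name): name is "side" or "top"; returns the picture (384x512x3 uint8, red, green, blue); there is no depth.
- robot.camera_params(name): a dict with "fx", "fy", "cx", "cy" (pixels), "rvec" (rotation vector, rad) and "tvec" (3), from world to camera coordinates, as OpenCV has them. Camera axes: x right, y down, z forward; pixel columns grow to the right and rows downward; lengths in m; the calibration is good to about 2 mm. A picture is of the moment at which its call begins. camera_params takes no time and is no camera call.
- robot.close_job(): hands the job in; it is judged then, once.
The state is a dict: "t": time; "q": joint angles; "qvel": joint speeds; "joint_efforts": joint torques, N m; "position": TCP position; "tool_rot": TCP orientation; "ft_force": force on the tool from outside, world axes, zero at the start; "moment": the same for the moment, N m; "width": opening from 0.0 (shut) to 1.0 (fully open); "finger_force": force on a finger pad.
Only numpy, scipy, OpenCV 4.12 (cv2) and the standard library are available. Lean on these libraries where they do the work, as an engineer would, in place of code of your own. Each camera call takes 0.05 s, during which the arm holds its last target. There are 200 camera calls.

## Working session

There is one attempt and no reset: what is moved stays moved. The work goes in short steps, Python scripts to look and compute and a tool call to move; the robot and the scene stay as the last step left them, time stands still between calls to the robot, and variables do not carry over. Pictures are saved under pics/ and viewed, at most 14 in all, crops included, and the job is handed in when it is done.

Besides the shell and the picture viewer there is one more tool, called after "Request:" by a JSON object that holds its "op" and its "data". servo_tool: Moves the arm, as the interface text tells. Its arguments: {"type":"object","properties":{"moves":{"type":"array","items":{"type":"array"}},"squeeze":{"type":"number"}},"required":["moves"]}

```bash
ls; mkdir -p pics; python3 - <<'E'
from plant import robot
import cv2
for n in("top","side"):
    im=robot.read_camera(n); cv2.imwrite(f"pics/{n}0.png",im[:,:,::-1]); p=robot.camera_params(n);print(n,p)
    R=cv2.Rodrigues(p["rvec"])[0] if not isinstance(p["rvec"],list) else cv2.Rodrigues(__import__("numpy").array(p["rvec"]))[0]
    print(-R.T@p["tvec"])
print(robot.observe())
E
```

```text
pics
top {'fx': 383.0137950803865, 'fy': 383.0137950803865, 'cx': 257.4966881622837, 'cy': 189.9812436327393, 'rvec': array([ 2.03285225, -2.17892776,  0.23635045]), 'tvec': array([-0.00930793,  0.53503156,  1.23290596])}
[ 0.25216315 -0.03156497  1.31978025]
side {'fx': 382.90553418576934, 'fy': 382.90553418576934, 'cx': 258.2989622602978, 'cy': 193.38422341173603, 'rvec': array([ 0.32870626, -2.59944864,  1.51283512]), 'tvec': array([0.50297169, 0.1721742 , 1.02527575])}
[0.29679334 0.90545229 0.65259842]
{'t': 0.1, 'q': array([-1.17577682e+00,  1.16438700e-01,  1.44220246e+00, -3.11110471e-05,
        1.58399876e+00, -3.77806527e-02]), 'qvel': array([ 0.00020254, -0.00223862, -0.00158063, -0.00075147,  0.00032297,
       -0.00122118]), 'joint_efforts': array([ 2.22745541e-03, -7.33666062e+01, -6.33789825e+01,  4.09180939e-05,
        5.34396226e-03,  2.26177423e-07]), 'position': array([ 0.28303398, -0.61260455,  0.23063305]), 'tool_rot': array([ 9.76676642e-01,  2.14714841e-01, -1.08341683e-04, -5.12540683e-04]), 'ft_force': array([ 0.20272111,  0.28548419, -0.27265289]), 'moment': array([-0.03650862,  0.01124602, -0.02274595]), 'finger_force': 0.0, 'width': 0.9971833489452617}
```

View pics/top0.png

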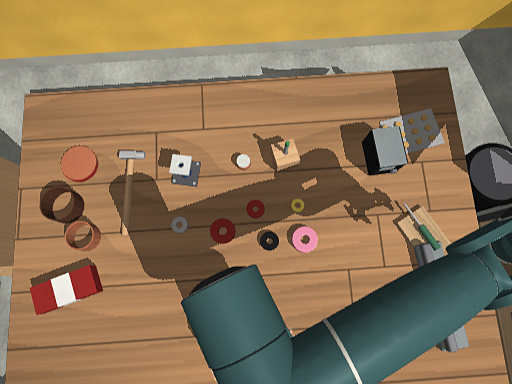

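View pics/side0.png

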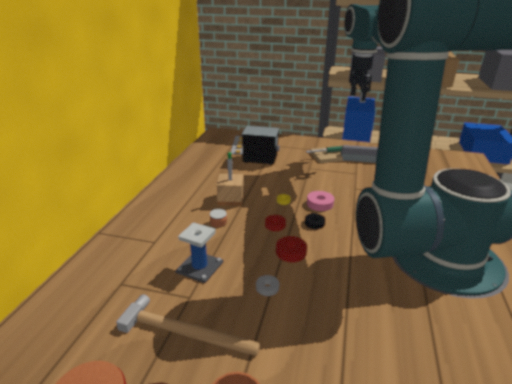

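The top view shows the deck at (181,163), the tin at (243,161), the block and bar at (286,153), and the flange at (180,224). The small red wheel is at (256,209), with a bigger red one at (222,231), and the collar is at (298,205). Next I'll measure them.

```bash
cat > h.py <<'E'
from plant import robot
import cv2, numpy as np
def cam(n):
    p=robot.camera_params(n); R=cv2.Rodrigues(np.array(p["rvec"]))[0]; t=np.array(p["tvec"])
    K=np.array([[p["fx"],0,p["cx"]],[0,p["fy"],p["cy"]],[0,0,1]]); return K,R,t
def ray(n,uv):
    K,R,t=cam(n); return -R.T@t, R.T@np.linalg.inv(K)@np.array([*uv,1.])
def onz(n,uv,z):
    c,d=ray(n,uv); return c+d*(z-c[2])/d[2]
def proj(n,P):
    K,R,t=cam(n); q=K@(R@np.array(P)+t); return q[:2]/q[2]
def blobs(im,lo,hi,amin=15,box=None):
    h=cv2.cvtColor(im,cv2.COLOR_RGB2HSV); m=cv2.inRange(h,np.array(lo),np.array(hi))
    if box: 
        k=np.zeros_like(m); x0,y0,x1,y1=box; k[y0:y1,x0:x1]=255; m&=k
    cs=cv2.findContours(m,cv2.RETR_EXTERNAL,cv2.CHAIN_APPROX_NONE)[0]
    out=[]
    for c in cs:
        if len(c)<6: continue
        # outline-filled centroid
        f=np.zeros_like(m); cv2.drawContours(f,[c],-1,255,-1); M=cv2.moments(f,True)
        if M["m00"]>=amin: out.append((M["m10"]/M["m00"],M["m01"]/M["m00"],M["m00"],cv2.boundingRect(c)))
    return out
E
python3 - <<'E'
from h import *
t=cv2.imread("pics/top0.png")[:,:,::-1].copy(); s=cv2.imread("pics/side0.png")[:,:,::-1].copy()
def show(l,n,im,lo,hi,z,box):
    for b in blobs(im,lo,hi,15,box): print(l,n,np.round(b[:3],1),b[3],np.round(onz(n,b[:2],z),4))
for n,im,bx in(("top",t,(140,130,330,255)),("side",s,(150,140,340,310))):
    show("red",n,im,(0,150,60),(4,255,255),.01,bx)
    show("yel",n,im,(22,130,60),(32,255,255),.008,bx)
    show("grn",n,im,(45,60,30),(80,255,255),.161,bx)
    show("white",n,im,(0,0,150),(180,50,255),.11,bx)
cv2.imwrite("pics/c1.png",cv2.resize(t[130:255,140:330,::-1],None,fx=4,fy=4,interpolation=cv2.INTER_NEAREST))
cv2.imwrite("pics/c2.png",cv2.resize(s[135:310,160:340,::-1],None,fx=3.4,fy=3.4,interpolation=cv2.INTER_NEAREST))
E
```

```text
red top [222.2 230.3 472. ] (210, 219, 25, 24) [0.4114 0.0833 0.01  ]
red top [255.2 208.4 258. ] (247, 200, 18, 18) [ 0.4794 -0.0345  0.01  ]
yel top [297.1 204.9 139. ] (291, 199, 13, 13) [ 0.4818 -0.1806  0.008 ]
grn top [286.8 143.7  19. ] (285, 142, 5, 5) [ 0.6544 -0.1488  0.161 ]
white top [242.8 160.3 143. ] (237, 154, 13, 14) [ 0.625  -0.0045  0.11  ]
white top [180.1 164.3 392. ] (169, 154, 23, 22) [0.6257 0.2021 0.11  ]
white top [141.5 155.5  24. ] (140, 153, 4, 6) [0.665  0.3288 0.11  ]
red side [290.7 248.8 604. ] (276, 236, 30, 26) [0.4079 0.0814 0.01  ]
red side [274.9 222.6 249. ] (266, 215, 19, 16) [ 0.4755 -0.0316  0.01  ]
yel side [283.3 199.  134. ] (277, 194, 14, 11) [ 0.4779 -0.1784  0.008 ]
yel side [164.2 153.6 936. ] (150, 140, 45, 42) [ 1.0245 -0.4151  0.008 ]
grn side [229.2 154.9  18. ] (228, 152, 3, 7) [ 0.6514 -0.1461  0.161 ]
grn side [333.8 148.7  46. ] (328, 147, 12, 5) [ 0.3364 -0.284   0.161 ]
white side [196.8 232.5 430. ] (179, 223, 36, 20) [0.6219 0.2046 0.11  ]
white side [217.7 213.4 111. ] (210, 210, 16, 8) [0.6016 0.1105 0.11  ]
```

View pics/c1.png

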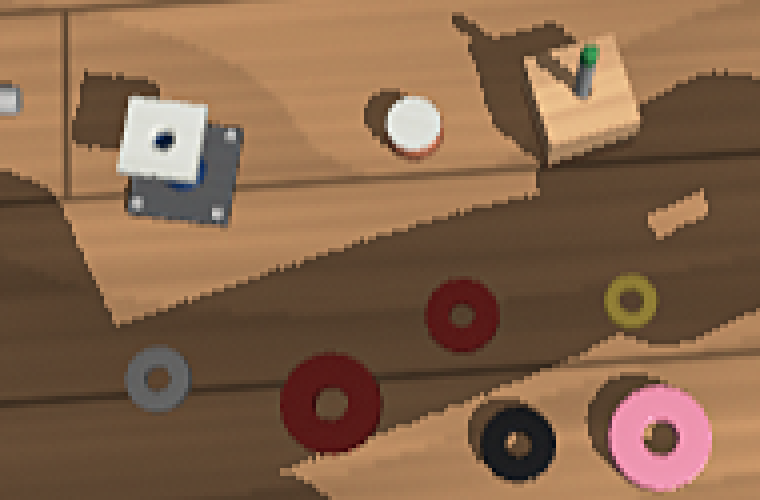

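View pics/c2.png

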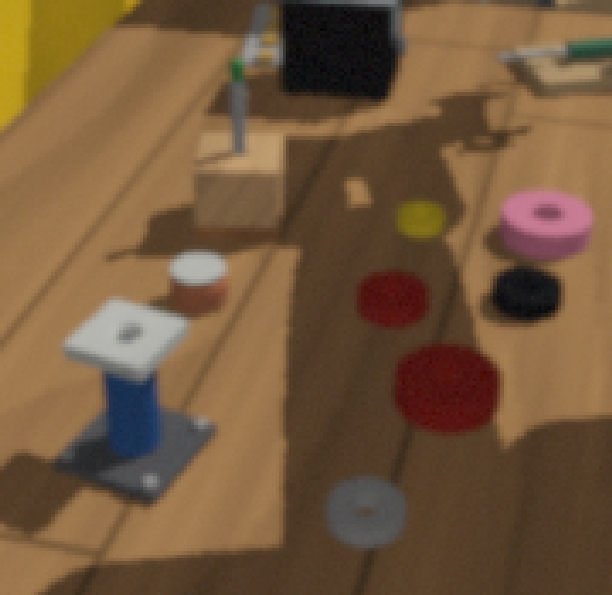

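Both views agree to about 4 mm, and the heights and sizes look plausible. I'll now measure the flange, the hole and the tin, then work out the first move.

```bash
cat >> h.py <<'E'
from scipy.spatial.transform import Rotation as Rn
def go(x,y,z,yaw=0.0):
    s=robot.observe(); R=Rn.from_quat(s["tool_rot"]).as_matrix(); y0=np.arctan2(R[1,0],R[0,0])
    print("tool shift cm",np.round(R.T@(np.array([x,y,z])-s["position"])*100,2),"spin",round(-(yaw-y0),3),"at",np.round(s["position"],4),"yaw",round(y0,3),"q",np.round(s["q"],2),"t",s["t"])
E
python3 - <<'E'
from h import *
t=cv2.imread("pics/top0.png")[:,:,::-1].copy(); s=cv2.imread("pics/side0.png")[:,:,::-1].copy()
for n,im,b in(("top",t,(168,213,192,237)),("side",s,(252,270,284,300))):
    for k in blobs(im,(0,0,60),(180,60,255),60,b): print("fl",n,np.round(k[:3],1),k[3],onz(n,k[:2],.008).round(4))
print(onz("top",(181,165),.11),onz("side",(198.5,232.9),.11))
print("tin",onz("top",(242.8,160.3),.035),onz("side",(218,213.4),.035))
go(.653,-.1475,.231)
E
```

```text
fl top [179.2 224.4 217. ] (171, 217, 17, 16) [0.442  0.2304 0.008 ]
fl side [267.1 285.1 398. ] (256, 275, 23, 21) [0.4388 0.2315 0.008 ]
[0.62316535 0.19924992 0.11      ] [0.61718877 0.20511271 0.11      ]
tin [ 0.64813828 -0.00267915  0.035     ] [6.42686798e-01 5.20583712e-04 3.50000000e-02]
tool shift cm [ 5.309e+01 -2.671e+01 -1.000e-02] spin 0.433 at [ 0.283  -0.6126  0.2306] yaw 0.433 q [-1.18  0.12  1.44 -0.    1.58 -0.04] t 0.1
```

Request:
{"op": "servo_tool", "data": {"moves": [[[3.5,-1.8,0],0.03,-1],[[7,-3.5,0],0.06,-1],[[10.5,-5.3,0],0.09,-1],[[14,-7,0],0.12,-1],[[17.5,-8.8,0],0.15,-1],[[21,-10.6,0],0.18,-1],[[24.5,-12.3,0],0.21,-1],[[28,-14,0],0.24,-1],[[31.5,-15.8,0],0.27,-1],[[35,-17.6,0],0.3,-1],[[38.5,-19.4,0],0.33,-1],[[42,-21.1,0],0.36,-1],[[45.5,-22.9,0],0.39,-1],[[49,-24.7,0],0.41,-1],[[51.5,-25.9,0],0.433,-1],[[53.1,-26.7,0],0.433,-1],[[53.1,-26.7,0],0.433,-1],[[53.1,-26.7,0],0.433,-1]], "squeeze": 40}}

```text
t: 1.6
position: [0.6532, -0.1475, 0.2307]
tool_rot: [1.0, 0.001, -0.0, -0.0]
ft_force: [0.5, 0.5, -0.7]
width: 0.996
finger_force: 0.0
```

Request:
{"op": "servo_tool", "data": {"moves": [[[0,0,3],0,-1],[[0,0,6],0,-1],[[0,0,8.5],0,-1],[[0,0,9.8],0,-1],[[0,0,9.8],0,-1],[[0,0,9.8],0,-1],[[0,0,9.8],0,1],[[0,0,9.8],0,1],[[0,0,9.8],0,1],[[0,0,9.8],0,1],[[0,0,9.8],0,1],[[0,0,9.8],0,1],[[0,0,9.8],0,1],[[0,0,9.8],0,1],[[0,0,9.8],0,1],[[0,0,9.8],0,1]], "squeeze": 50}}

```text
t: 2.93
position: [0.6533, -0.1478, 0.1337]
tool_rot: [1.0, -0.0, 0.0, 0.0]
ft_force: [-0.2, -1.5, 5.4]
width: 0.145
finger_force: 49.0
```

Request:
{"op": "servo_tool", "data": {"moves": [[[0,0,-1],0,1],[[0,0,-2.5],0,1],[[0,0,-4],0,1],[[0,0,-5.5],0,1],[[0,0,-7],0,1],[[0,0,-8.5],0,1],[[0,0,-10],0,1],[[0,0,-11.5],0,1],[[0,0,-12],0,1],[[0,0,-12],0,1],[[0,0,-12],0,1]]}}

```text
t: 3.85
position: [0.6531, -0.1477, 0.253]
tool_rot: [1.0, -0.0, -0.0, -0.0]
ft_force: [0.9, -0.1, -2.8]
width: 0.149
finger_force: 48.9
```

```bash
python3 - <<'E'
from h import *
go(.6225,.2030,.254)
E
```

```text
tool shift cm [ -3.07 -35.07  -0.09] spin -0.0 at [ 0.6531 -0.1477  0.253 ] yaw -0.0 q [-0.26  0.1   1.42  0.    1.62  1.31] t 3.85
```

Request:
{"op": "servo_tool", "data": {"moves": [[[-0.2,-2,0],0,1],[[-0.4,-5,0],0,1],[[-0.7,-8,0],0,1],[[-1,-11,0],0,1],[[-1.2,-14,0],0,1],[[-1.5,-17,0],0,1],[[-1.8,-20,0],0,1],[[-2,-23,0],0,1],[[-2.3,-26,0],0,1],[[-2.5,-29,0],0,1],[[-2.8,-32,0],0,1],[[-3,-34,0],0,1],[[-3.1,-35,0],0,1],[[-3.1,-35,0],0,1],[[-3.1,-35,0],0,1],[[-3.1,-35,0],0,1]]}}

```text
t: 5.18
position: [0.6223, 0.2014, 0.2528]
tool_rot: [1.0, -0.0, -0.0, 0.0]
ft_force: [-0.8, 0.3, -1.4]
width: 0.143
finger_force: 49.0
```

```bash
python3 - <<'E'
from h import *
go(.6225,.2030,.254)
T=robot.read_camera("top");S=robot.read_camera("side")
cv2.imwrite("pics/t3.png",T[:,:,::-1]);cv2.imwrite("pics/s3.png",S[:,:,::-1])
a=cv2.resize(T[135:205,145:220,::-1],(400,373),interpolation=cv2.INTER_NEAREST)
b=cv2.resize(S[150:290,160:240,::-1],(343,600),interpolation=cv2.INTER_NEAREST)
o=np.zeros((600,750,3),np.uint8);o[:373,:400]=a;o[:,405:748]=b;cv2.imwrite("pics/c3.png",o)
E
```

```text
tool shift cm [ 0.02 -0.16 -0.12] spin -0.001 at [0.6223 0.2014 0.2528] yaw -0.001 q [ 0.27  0.07  1.46 -0.    1.62  1.85] t 5.1833
```

View pics/c3.png

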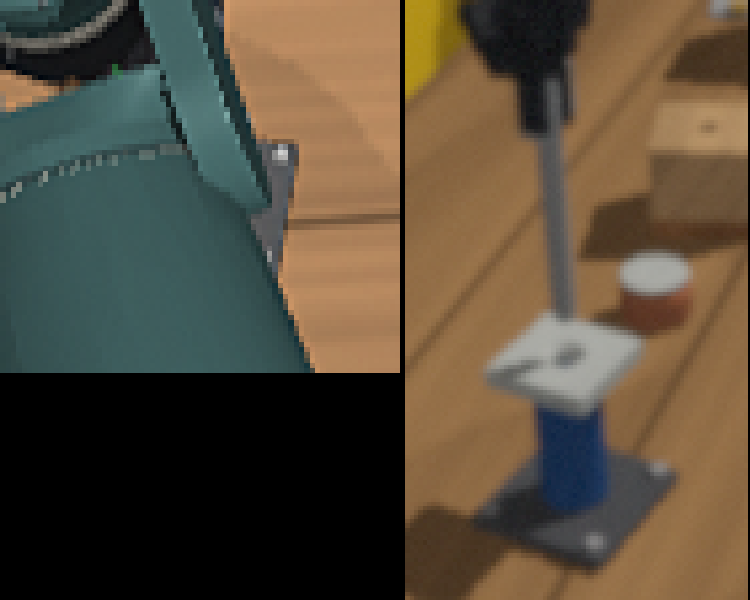

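The top view is hidden by the arm. The side view shows the held bar with its foot near pixel (197.6,225) and the tube hole at (198.5,233). I'll measure both with code.

```bash
python3 - <<'E'
from h import *
S=cv2.imread("pics/s3.png"); g=cv2.cvtColor(S,cv2.COLOR_BGR2GRAY).astype(int); hsv=cv2.cvtColor(S,cv2.COLOR_BGR2HSV)
S0=cv2.imread("pics/side0.png"); g0=cv2.cvtColor(S0,cv2.COLOR_BGR2GRAY)
print(g0[226:240,188:210])
# bar: low saturation on wood
pts=[]
for r in range(184,222,2):
    w=np.clip(140-hsv[r,186:206,1].astype(float),0,None)/140*( hsv[r,186:206,1]<100); 
    c=(w*np.arange(186,206)).sum()/w.sum(); pts.append((r,round(c,2),int((w>0).sum())))
print(pts); p=np.polyfit([a[0] for a in pts],[a[1] for a in pts],1);print(p, np.polyval(p,[184,224]))
for z in(.21,.1341,.11): print(z,proj("side",(.6223,.2014,z)))
print(hsv[216:232,190:206,2]);print(hsv[216:232,190:206,1])
E
```

```text
[[151 164 175 181 183 183 183 183 183 182 182 181 180 177 175 170 164 154
  142 131 118 106]
 [165 176 180 184 183 184 183 182 182 180 180 181 181 181 180 181 179 175
  171 164 155 146]
 [176 180 182 182 183 183 182 181 180 179 178 179 180 182 183 183 183 182
  181 179 176 172]
 [180 183 183 183 183 182 182 178 175 170 170 171 175 178 182 183 183 183
  182 182 180 180]
 [182 182 183 182 184 183 180 173 165 158 153 152 158 170 178 181 183 182
  182 182 180 180]
 [181 181 181 183 185 185 177 166 153 145 137 135 138 156 174 180 181 181
  181 182 180 180]
 [182 180 182 183 185 183 171 152 136 127 125 123 130 150 170 180 181 181
  181 180 181 179]
 [181 181 182 182 184 178 161 136 121 115 119 127 139 158 173 180 180 180
  180 179 179 177]
 [180 181 182 183 183 175 156 136 125 123 131 145 160 172 179 182 180 180
  178 179 175 168]
 [180 180 181 182 181 178 168 157 150 148 156 167 175 178 180 180 180 180
  178 176 168 156]
 [181 180 181 181 181 181 178 174 172 172 175 178 180 180 178 180 179 179
  176 169 156 146]
 [179 178 182 180 181 182 182 180 181 181 180 179 180 179 179 178 178 176
  1
[... 2378 characters left out ...]
  63 105 128 133 134 134 132]
 [122 107  83  60  39  19   9   9  25  63 101 124 130 132 134 138]
 [101  70  42  25  15   7   8   5  23  55  89 112 118 123 129 135]
 [ 66  40  20  12  10   9   8   9  14  34  51  67  78  86  90  97]
 [ 36  18  11   9   9   8   8   9  10  16  22  29  32  30  31  42]
 [ 18  11   9   9   7   9   8   9   8   8   9  12  12  11  15  21]
 [ 11   9   9   9   9   7   9   8   9   9   8   9   9   9  11  11]
 [  9   9   9   9   9   9   9   8   8   8   9   8   9   9   8   9]
 [  9   9   9   7   9   6   9   8  10  10   8   8   9   8   7   9]
 [  7   9  10   9   8   9   7  10   9   9   9   8   9   9   9   7]
 [  8   9   7   7   8   8   5  10   8  12  10  10   8   8   8   9]]
```

```bash
python3 - <<'E'
from h import *
for n,f,(x0,y0,x1,y1) in(("top","top0",(176,160,187,171)),("side","side0",(192,228,204,238))):
    I=cv2.imread(f"pics/{f}.png"); g=cv2.cvtColor(I,cv2.COLOR_BGR2GRAY).astype(float)
    b=g[y0:y1,x0:x1]; bg=np.median(np.r_[b[0],b[-1],b[:,0],b[:,-1]]); w=np.clip(bg-b-12,0,60)
    yy,xx=np.mgrid[y0:y1,x0:x1]; u,v=(w*xx).sum()/w.sum(),(w*yy).sum()/w.sum()
    print(n,"hole",u,v,onz(n,(u,v),.11), "bg",bg)
    if n=="top":
        print(b.astype(int))
        m=(cv2.inRange(cv2.cvtColor(I,cv2.COLOR_BGR2HSV),(0,0,150),(180,50,255)))[145:182,160:200]
        c=max(cv2.findContours(m,0,1)[0],key=cv2.contourArea)+np.array([160,145]); r=cv2.minAreaRect(c); print(r,onz(n,r[0],.11))
E
```

```text
top hole 180.60921144452197 164.74947662247035 [0.62411202 0.20051049 0.11      ] bg 222.0
[[219 219 220 222 223 222 223 223 222 223 223]
 [221 220 228 235 232 224 216 221 224 222 222]
 [220 228 244 227 209 185 183 208 227 222 221]
 [222 238 249 159 121  91 110 177 232 223 220]
 [224 237 209  84  33  12  12 120 238 225 222]
 [225 225 158  18  14  18  20 120 239 226 224]
 [225 216 167  88  26  43 105 205 233 224 223]
 [224 225 194 182 134 131 202 235 226 223 223]
 [222 225 220 224 212 209 232 226 223 222 223]
 [219 221 223 225 226 226 225 224 222 222 222]
 [218 218 220 220 220 221 221 222 221 222 222]]
((180.0867156982422, 164.4364013671875), (19.91949462890625, 19.995519638061523), 8.746162414550781) [0.62530332 0.20219836 0.11      ]
side hole 197.6271186440678 232.6211365902293 [0.61965992 0.20457232 0.11      ] bg 181.0
```

Request:
{"op": "servo_tool", "data": {"moves": [[[0.08,-0.04,0],0,1],[[0.08,-0.04,0],0,1],[[0.08,-0.04,0.8],0,1],[[0.08,-0.04,1.6],0,1],[[0.08,-0.04,2.1],0,1],[[0.08,-0.04,2.5],0,1],[[0.08,-0.04,2.9],0,1],[[0.08,-0.04,3.2],0,1],[[0.08,-0.04,3.2],0,1]]}}

```text
t: 6.03
position: [0.6229, 0.2027, 0.2205]
tool_rot: [1.0, -0.0, -0.0, 0.0]
ft_force: [0.5, 0.3, -1.6]
width: 0.147
finger_force: 48.9
```

Request:
{"op": "servo_tool", "data": {"moves": [[[0,0,0.8],0,1],[[0,0,1.6],0,1],[[0,0,2.4],0,1],[[0,0,3.2],0,1],[[0,0,4],0,1],[[0,0,4.8],0,1],[[0,0,5.6],0,1],[[0,0,6.4],0,1],[[0,0,7.2],0,1],[[0,0,8],0,1],[[0,0,8.6],0,1],[[0,0,8.8],0,1],[[0,0,8.8],0,1],[[0,0,8.8],0,1]]}}

```text
t: 7.2
position: [0.6231, 0.2027, 0.1334]
tool_rot: [1.0, -0.0, -0.0, -0.0]
ft_force: [0.6, -1.0, -3.1]
width: 0.146
finger_force: 48.9
```

Request:
{"op": "servo_tool", "data": {"moves": [[[0,0,0.1],0,1],[[0,0,0.2],0,1],[[0,0,0.3],0,1],[[0,0,0.4],0,1],[[0,0,0.45],0,1],[[0,0,0.45],0,1]]}}

```text
t: 7.7
position: [0.623, 0.2027, 0.1288]
tool_rot: [1.0, -0.0, 0.0, 0.0]
ft_force: [1.1, -0.8, -1.4]
width: 0.148
finger_force: 49.0
```

Nothing is touching the bottom yet, so I'll ease down a bit further, watching the force, before releasing.

Request:
{"op": "servo_tool", "data": {"moves": [[[0,0,0.05],0,1],[[0,0,0.1],0,1],[[0,0,0.1],0,1],[[0,0,0.1],0,1]]}}

```text
t: 8.03
position: [0.6233, 0.2028, 0.1287]
tool_rot: [1.0, -0.0, 0.001, -0.0]
ft_force: [0.9, -1.0, 4.3]
width: 0.148
finger_force: 49.8
```

Request:
{"op": "servo_tool", "data": {"moves": [[[0,0,0.05],0,0.6],[[0,0,0.05],0,0.2],[[0,0,0],0,-1],[[0,0,0],0,-1],[[0,0,0],0,-1],[[0,0,0],0,-1],[[0,0,0],0,-1],[[0,0,0],0,-1],[[0,0,-3],0,-1],[[0,0,-6],0,-1],[[0,0,-9],0,-1],[[0,0,-11],0,-1],[[0,0,-11],0,-1]]}}

```text
t: 9.12
position: [0.6241, 0.203, 0.2433]
tool_rot: [1.0, -0.0, 0.003, -0.001]
ft_force: [0.4, -0.4, 1.5]
width: 0.999
finger_force: 0.0
```

```bash
python3 - <<'E'
from h import *
go(.4405,.231,.12)
E
```

```text
tool shift cm [-18.44  -2.77  12.22] spin -0.0 at [0.6241 0.203  0.2433] yaw -0.0 q [0.28 0.07 1.47 0.   1.59 1.85] t 9.1167
```

Request:
{"op": "servo_tool", "data": {"moves": [[[-3,-0.5,0],0,-1],[[-6,-1,0],0,-1],[[-9,-1.4,0],0,-1],[[-12,-1.9,2],0,-1],[[-15,-2.4,5],0,-1],[[-17.5,-2.8,8],0,-1],[[-18.3,-2.8,11],0,-1],[[-18.3,-2.8,14],0,-1],[[-18.3,-2.8,17],0,-1],[[-18.3,-2.8,18],0,-1],[[-18.3,-2.8,18],0,-1],[[-18.3,-2.8,18],0,-1]]}}

```text
t: 10.12
position: [0.4403, 0.2308, 0.0585]
tool_rot: [1.0, -0.0, -0.0, 0.0]
ft_force: [0.4, 0.5, 0.5]
width: 1.001
finger_force: 0.0
```

```bash
python3 - <<'E'
from h import *
go(.4405,.231,.003)
S=robot.read_camera("side");T=robot.read_camera("top");cv2.imwrite("pics/s4.png",S[:,:,::-1])
a=cv2.resize(S[160:310,160:310,::-1],(600,600),interpolation=cv2.INTER_NEAREST)
cv2.imwrite("pics/c4.png",a)
E
```

```text
tool shift cm [ 0.02 -0.02  5.55] spin -0.0 at [0.4403 0.2308 0.0585] yaw -0.0 q [ 0.43 -0.18  2.01  0.    1.3   2.  ] t 10.1167
```

View pics/c4.png

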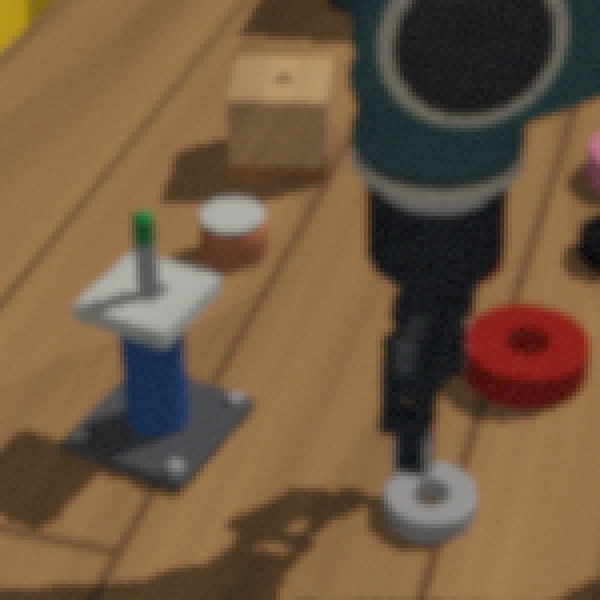

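The bar stands home in the tube with its green end up at crop (145,230), and the open gripper is over the flange at crop (430,495). I'll go down and grip it.

Request:
{"op": "servo_tool", "data": {"moves": [[[0,0,2.5],0,-1],[[0,0,4.5],0,-1],[[0,0,5.7],0,-1],[[0,0,6],0,-1],[[0,0,6],0,-1],[[0,0,6],0,0],[[0,0,6],0,0.3],[[0,0,6],0,0.6],[[0,0,6],0,1],[[0,0,6],0,1],[[0,0,6],0,1],[[0,0,6],0,1],[[0,0,6],0,1]], "squeeze": 50}}

```text
t: 11.3
position: [0.4408, 0.2312, -0.0003]
tool_rot: [1.0, -0.0, 0.001, -0.0]
ft_force: [-4.8, -1.6, 13.2]
width: 0.633
finger_force: 50.7
```

Request:
{"op": "servo_tool", "data": {"moves": [[[0,0,-0.3],0,1],[[0,0,-1],0,1],[[0,0,-2],0,1],[[0,0,-3],0,1],[[0,0,-3.5],0,1],[[0,0,-3.5],0,1],[[0,0,-3.5],0,1]]}}

```text
t: 11.88
position: [0.4402, 0.2308, 0.0332]
tool_rot: [1.0, -0.0, 0.0, -0.0]
ft_force: [-0.1, -0.5, -3.1]
width: 0.628
finger_force: 53.2
```

```bash
python3 - <<'E'
from h import *
go(.4405,.231,.20)
S=robot.read_camera("side");cv2.imwrite("pics/s5.png",S[:,:,::-1])
cv2.imwrite("pics/c5.png",cv2.resize(S[210:310,210:310,::-1],(500,500),interpolation=cv2.INTER_NEAREST))
E
```

```text
tool shift cm [  0.04  -0.02 -16.68] spin -0.0 at [0.4402 0.2308 0.0332] yaw -0.0 q [ 0.43 -0.15  2.03 -0.    1.26  2.  ] t 11.8833
```

View pics/c5.png

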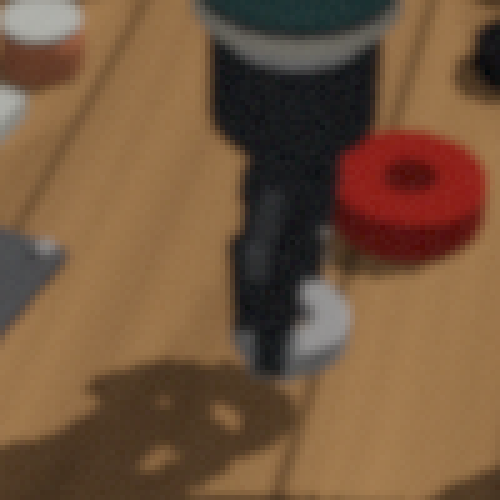

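```bash
python3 - <<'E'
from h import *
# flange centre expected in-hand; rim at x extremes
for P in((.4402,.2308,.0415),(.4402,.2588,.045),(.4122,.2308,.0415),(.4682,.2308,.0415)): print(P,proj("side",P).round(1),((proj("side",P)-210)*5).round(0))
S=cv2.imread("pics/s5.png")[:,:,::-1].copy()
for b in blobs(S,(0,0,95),(180,55,255),20,(250,255,290,290)): print(b)
E
```

```text
(0.4402, 0.2308, 0.0415) [266.9 274.1] [284. 321.]
(0.4402, 0.2588, 0.045) [264.1 281. ] [271. 355.]
(0.4122, 0.2308, 0.0415) [278.5 276.2] [343. 331.]
(0.4682, 0.2308, 0.0415) [255.3 272.1] [227. 310.]
(273.78169014084506, 274.0492957746479, 142.0, (268, 266, 12, 17))
```

Request:
{"op": "servo_tool", "data": {"moves": [[[0,0,-3],0,1],[[0,0,-6],0,1],[[0,0,-9],0,1],[[0,0,-12],0,1],[[1,0.2,-15],0,1],[[4,0.6,-16.5],0,1],[[7,1.1,-16.5],0,1],[[10,1.5,-16.5],0,1],[[13,2,-16.5],0,1],[[16,2.4,-16.5],0,1],[[18,2.7,-16.5],0,1],[[18.6,2.8,-16.5],0,1],[[18.6,2.8,-16.5],0,1],[[18.6,2.8,-16.5],0,1],[[18.6,2.8,-16.5],0,1]]}}

```text
t: 13.18
position: [0.6252, 0.203, 0.1976]
tool_rot: [1.0, 0.0, -0.0, 0.0]
ft_force: [0.2, -0.6, -1.9]
width: 0.629
finger_force: 54.5
```

```bash
python3 - <<'E'
from h import *
go(.6262,.203,.20)
S=robot.read_camera("side");cv2.imwrite("pics/s6.png",S[:,:,::-1])
cv2.imwrite("pics/c6.png",cv2.resize(S[160:260,150:250,::-1],(600,600),interpolation=cv2.INTER_NEAREST))
z=robot.observe()["position"][2]
for P in((.6262,.203,z+.0085),(.5982,.203,z+.0085),(.6542,.203,z+.0085),(.623,.203,.166)):print(P,((proj("side",P)-[150,160])*6).round(0))
E
```

```text
tool shift cm [ 0.1  -0.   -0.24] spin 0.0 at [0.6252 0.203  0.1976] yaw 0.0 q [0.28 0.09 1.53 0.   1.53 1.85] t 13.1833
(0.6262, 0.203, np.float64(0.20641732787121525)) [254. 225.]
(0.5982, 0.203, np.float64(0.20641732787121525)) [322. 235.]
(0.6542, 0.203, np.float64(0.20641732787121525)) [186. 216.]
(0.623, 0.203, 0.166) [269. 315.]
```

View pics/c6.png

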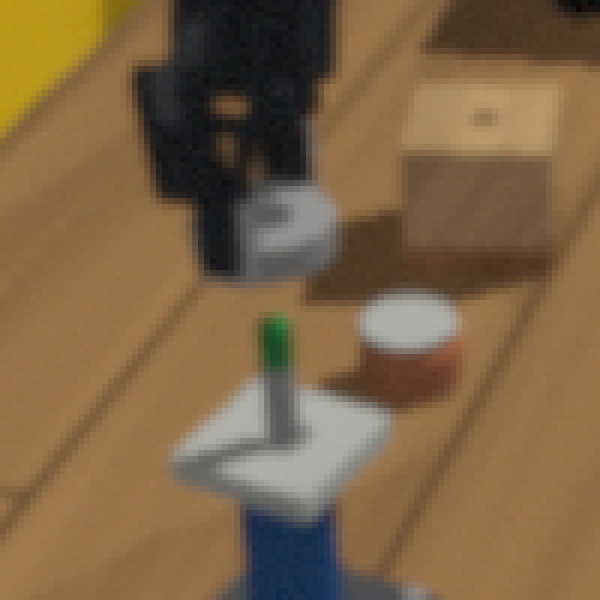

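Flange centre and bar top line up: the flange centre is at about crop x 270 and the bar at about 277, and the perspective difference accounts for the gap. I'll lower it carefully.

Request:
{"op": "servo_tool", "data": {"moves": [[[-0.05,0,1],0,1],[[-0.05,0,2],0,1],[[-0.05,0,2.7],0,1],[[-0.05,0,3.2],0,1],[[-0.05,0,3.6],0,1],[[-0.05,0,4],0,1],[[-0.05,0,4],0,1]]}}

```text
t: 13.82
position: [0.6253, 0.2027, 0.1568]
tool_rot: [1.0, -0.0, -0.0, 0.0]
ft_force: [-0.4, -0.4, -3.3]
width: 0.632
finger_force: 54.5
```

No contact, and the flange is about 9 mm down over the bar.

Request:
{"op": "servo_tool", "data": {"moves": [[[0,0,0.7],0,1],[[0,0,1.4],0,1],[[0,0,2.1],0,1],[[0,0,2.8],0,1],[[0,0,3.5],0,1],[[0,0,4],0,1],[[0,0,4.3],0,1],[[0,0,4.3],0,1],[[0,0,4.3],0,1]]}}

```text
t: 14.57
position: [0.6256, 0.2027, 0.1149]
tool_rot: [1.0, -0.0, 0.0, -0.0]
ft_force: [0.7, -0.0, -3.0]
width: 0.628
finger_force: 54.6
```

Request:
{"op": "servo_tool", "data": {"moves": [[[0,0,0.05],0,1],[[0,0,0.1],0,1],[[0,0,0.15],0,1],[[0,0,0.15],0,1]]}}

```text
t: 14.9
position: [0.6256, 0.2027, 0.1134]
tool_rot: [1.0, -0.0, 0.0, -0.0]
ft_force: [0.2, -0.9, -3.0]
width: 0.63
finger_force: 54.6
```

Request:
{"op": "servo_tool", "data": {"moves": [[[0,0,0.05],0,1],[[0,0,0.1],0,1],[[0,0,0.15],0,1],[[0,0,0.2],0,1],[[0,0,0.2],0,1]]}}

```text
t: 15.32
position: [0.6255, 0.2027, 0.1112]
tool_rot: [1.0, -0.0, -0.0, 0.0]
ft_force: [-0.3, -0.8, -2.5]
width: 0.635
finger_force: 54.6
```

Request:
{"op": "servo_tool", "data": {"moves": [[[0,0,0.05],0,1],[[0,0,0.1],0,1],[[0,0,0.1],0,1]]}}

```text
t: 15.57
position: [0.6255, 0.2027, 0.1102]
tool_rot: [1.0, -0.0, -0.0, 0.0]
ft_force: [0.4, 0.2, -2.7]
width: 0.63
finger_force: 54.6
```

Request:
{"op": "servo_tool", "data": {"moves": [[[0,0,0.05],0,1],[[0,0,0.1],0,1],[[0,0,0.1],0,1]]}}

```text
t: 15.82
position: [0.6256, 0.2027, 0.1098]
tool_rot: [1.0, -0.0, 0.0, -0.0]
ft_force: [-2.8, -1.0, 3.4]
width: 0.628
finger_force: 55.0
```

Request:
{"op": "servo_tool", "data": {"moves": [[[0,0,0.05],0,0],[[0,0,0],0,-0.5],[[0,0,-0.1],0,-1],[[0,0,-0.1],0,-1],[[0,0,-0.1],0,-1],[[0,0,-0.1],0,-1],[[0,0,-2],0,-1],[[0,0,-5],0,-1],[[0,0,-8],0,-1],[[0,0,-11],0,-1],[[0,0,-11],0,-1],[[0,0,-11],0,-1]]}}

```text
t: 16.82
position: [0.6261, 0.2029, 0.2213]
tool_rot: [1.0, -0.0, 0.002, -0.0]
ft_force: [0.1, -0.2, 0.0]
width: 0.997
finger_force: 0.0
```

```bash
python3 - <<'E'
from h import *
go(.4775,-.033,.22)
S=robot.read_camera("side");cv2.imwrite("pics/s7.png",S[:,:,::-1])
cv2.imwrite("pics/c7.png",cv2.resize(S[160:260,150:250,::-1],(500,500),interpolation=cv2.INTER_NEAREST))
E
```

```text
tool shift cm [-14.86  23.59   0.06] spin -0.0 at [0.6261 0.2029 0.2213] yaw -0.0 q [ 0.27  0.08  1.5  -0.    1.56  1.85] t 16.8167
```

View pics/c7.png

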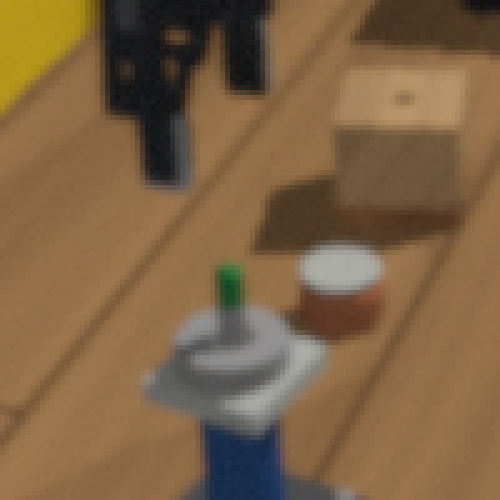

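The flange lies flat on the deck around the bar (crop (230,345)). Flange and bar both agree with the side camera's x, so I'll use that for the rest.

```bash
python3 - <<'E'
from h import *
S=cv2.imread("pics/s7.png")[:,:,::-1].copy()
for l,lo,hi,z in(("red",(0,150,60),(5,255,255),.01),("yel",(22,130,60),(32,255,255),.008)):
    for b in blobs(S,lo,hi,50,(240,180,340,310)): print(l,np.round(b[:3],1),b[3],onz("side",b[:2],z).round(4))
go(.475,-.033,.22)
E
```

```text
red [290.9 248.8 628. ] (276, 236, 31, 26) [0.4074 0.0809 0.01  ]
red [274.8 222.5 252. ] (266, 215, 19, 16) [ 0.4758 -0.0323  0.01  ]
yel [283.3 198.7 130. ] (277, 194, 14, 11) [ 0.4785 -0.1801  0.008 ]
tool shift cm [-15.05  23.58  -0.08] spin -0.0 at [0.6256 0.2027 0.2193] yaw -0.0 q [ 0.27  0.08  1.5  -0.    1.56  1.85] t 16.8667
```

Request:
{"op": "servo_tool", "data": {"moves": [[[-1,2,0],0,-1],[[-3,5,0],0,-1],[[-5,8,0],0,-1],[[-7,11,0],0,-1],[[-9,14,0],0,-1],[[-11,17,2],0,-1],[[-13,20,4],0,-1],[[-14.5,22.8,6],0,-1],[[-15,23.6,8.5],0,-1],[[-15,23.6,11],0,-1],[[-15,23.6,14],0,-1],[[-15,23.6,17],0,-1],[[-15,23.6,18],0,-1],[[-15,23.6,18],0,-1],[[-15,23.6,18],0,-1]]}}

```text
t: 18.12
position: [0.4754, -0.0332, 0.0395]
tool_rot: [1.0, -0.0, -0.001, -0.0]
ft_force: [0.5, -0.2, 0.1]
width: 1.003
finger_force: 0.0
```

Request:
{"op": "servo_tool", "data": {"moves": [[[0,0,2],0,-1],[[0,0,3.5],0,-1],[[0,0,4],0,-1],[[0,0,4],0,-1],[[0,0,4],0,0],[[0,0,4],0,0.4],[[0,0,4],0,1],[[0,0,4],0,1],[[0,0,4],0,1],[[0,0,4],0,1]], "squeeze": 40}}

```text
t: 18.95
position: [0.4764, -0.0333, 0.0014]
tool_rot: [1.0, -0.0, 0.001, 0.0]
ft_force: [-5.3, 1.4, 12.1]
width: 0.734
finger_force: 41.1
```

Request:
{"op": "servo_tool", "data": {"moves": [[[0,0,-0.5],0,1],[[0,0,-2],0,1],[[0,0,-4],0,1],[[0,0,-7],0,1],[[0,0,-10],0,1],[[0,0,-13],0,1],[[0,0,-16],0,1],[[1,-2,-19],0,1],[[3,-5,-20],0,1],[[5,-8,-20],0,1],[[7,-11,-20],0,1],[[9,-14,-20],0,1],[[11,-17,-20],0,1],[[13,-20,-20],0,1],[[14,-22.5,-20],0,1],[[14.5,-23.6,-20],0,1],[[14.5,-23.6,-20],0,1],[[14.5,-23.6,-20],0,1],[[14.5,-23.6,-20],0,1]]}}

```text
t: 20.53
position: [0.6202, 0.2018, 0.1998]
tool_rot: [1.0, -0.0, 0.0, 0.0]
ft_force: [-0.2, -0.2, -2.0]
width: 0.728
finger_force: 44.4
```

```bash
python3 - <<'E'
from h import *
go(.6207,.203,.20)
S=robot.read_camera("side");cv2.imwrite("pics/s8.png",S[:,:,::-1])
cv2.imwrite("pics/c8.png",cv2.resize(S[160:260,150:250,::-1],(600,600),interpolation=cv2.INTER_NEAREST))
x,y,z=robot.observe()["position"]
for P in((x,y,z+.01),(x-.032,y,z+.01),(x+.032,y,z+.01),(x,y,z+.02),(.6207,.203,.166)):print(P,((proj("side",P)-[150,160])*6).round(0))
for b in blobs(S,(0,130,50),(6,255,255),50,(160,170,230,225)): print(b, (b[0]-150)*6,(b[1]-160)*6)
for b in blobs(S,(45,60,30),(80,255,255),10,(160,170,230,225)): print(b, (b[0]-150)*6,(b[1]-160)*6)
E
```

```text
tool shift cm [ 0.05 -0.12 -0.02] spin -0.001 at [0.6202 0.2018 0.1998] yaw -0.001 q [ 0.28  0.08  1.53 -0.    1.53  1.85] t 20.5333
(np.float64(0.620235116817739), np.float64(0.20168082772876983), np.float64(0.20982112954237375)) [269. 218.]
(np.float64(0.588235116817739), np.float64(0.20168082772876983), np.float64(0.20982112954237375)) [348. 229.]
(np.float64(0.652235116817739), np.float64(0.20168082772876983), np.float64(0.20982112954237375)) [192. 207.]
(np.float64(0.620235116817739), np.float64(0.20168082772876983), np.float64(0.21982112954237373)) [267. 195.]
(0.6207, 0.203, 0.166) [275. 316.]
(200.86904761904762, 196.76984126984127, 252.0, (193, 187, 17, 20)) 305.2142857142857 220.6190476190476
(195.5, 217.26666666666668, 30.0, (194, 214, 4, 8)) 273.0 343.6000000000001
```

View pics/c8.png

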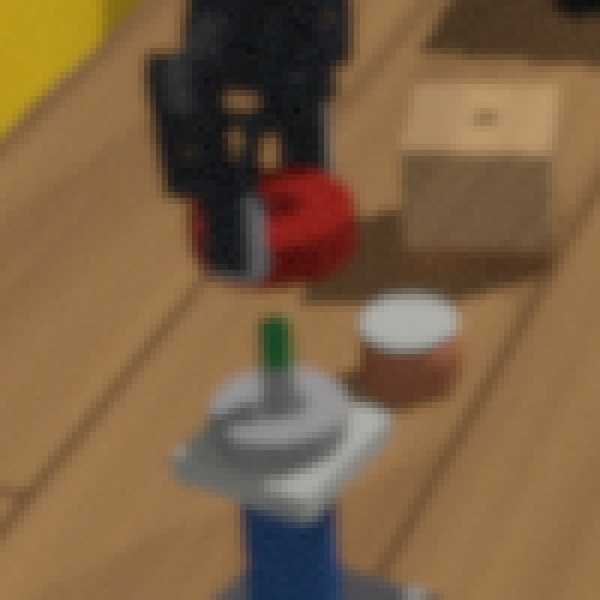

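The wheel spans crop x 194–358, so its centre is at 276, 7 px right of the TCP projection. The bar matches its own projection, so I'll shift +3 mm in x and lower.

Request:
{"op": "servo_tool", "data": {"moves": [[[0.25,0,0],0,1],[[0.25,0,1],0,1],[[0.25,0,2],0,1],[[0.25,0,2.8],0,1],[[0.25,0,3.3],0,1],[[0.25,0,3.8],0,1],[[0.25,0,4.2],0,1],[[0.25,0,4.2],0,1]]}}

```text
t: 21.25
position: [0.6227, 0.2026, 0.1562]
tool_rot: [1.0, -0.0, -0.001, 0.0]
ft_force: [-1.3, 0.0, -1.2]
width: 0.73
finger_force: 44.4
```

Request:
{"op": "servo_tool", "data": {"moves": [[[0,0,0.6],0,1],[[0,0,1.2],0,1],[[0,0,1.8],0,1],[[0,0,2.3],0,1],[[0,0,2.5],0,1],[[0,0,2.6],0,1],[[0,0,2.6],0,1]]}}

```text
t: 21.83
position: [0.623, 0.2027, 0.1311]
tool_rot: [1.0, -0.0, -0.0, 0.0]
ft_force: [0.2, -0.0, -2.7]
width: 0.733
finger_force: 44.4
```

Request:
{"op": "servo_tool", "data": {"moves": [[[0,0,0.1],0,1],[[0,0,0.2],0,1],[[0,0,0.3],0,1],[[0,0,0.35],0,1],[[0,0,0.35],0,1]]}}

```text
t: 22.25
position: [0.623, 0.2027, 0.1277]
tool_rot: [1.0, -0.0, -0.0, -0.0]
ft_force: [0.1, 0.8, -1.8]
width: 0.73
finger_force: 44.4
```

Request:
{"op": "servo_tool", "data": {"moves": [[[0,0,0.05],0,1],[[0,0,0.1],0,1],[[0,0,0.1],0,1]]}}

```text
t: 22.5
position: [0.6231, 0.2028, 0.1276]
tool_rot: [1.0, -0.0, 0.0, -0.0]
ft_force: [-3.1, -1.2, 5.2]
width: 0.729
finger_force: 45.0
```

Contact. Releasing the wheel and retracting.

Request:
{"op": "servo_tool", "data": {"moves": [[[0,0,-0.05],0,0],[[0,0,-0.05],0,-0.5],[[0,0,-0.1],0,-1],[[0,0,-0.1],0,-1],[[0,0,-0.1],0,-1],[[0,0,-0.1],0,-1],[[0,0,-2],0,-1],[[0,0,-5],0,-1],[[0,0,-8],0,-1],[[0,0,-9],0,-1],[[0,0,-9],0,-1],[[0,0,-9],0,-1]]}}

```text
t: 23.5
position: [0.6231, 0.2027, 0.2168]
tool_rot: [1.0, -0.0, 0.0, -0.0]
ft_force: [-0.2, 0.7, -0.9]
width: 1.002
finger_force: 0.0
```

```bash
python3 - <<'E'
from h import *
go(.476,-.180,.22)
S=robot.read_camera("side");cv2.imwrite("pics/s9.png",S[:,:,::-1])
cv2.imwrite("pics/c9.png",cv2.resize(S[160:260,150:250,::-1],(500,500),interpolation=cv2.INTER_NEAREST))
E
```

```text
tool shift cm [-14.7   38.28  -0.34] spin -0.0 at [0.6231 0.2027 0.2168] yaw -0.0 q [ 0.28  0.08  1.51 -0.    1.56  1.85] t 23.5
```

View pics/c9.png

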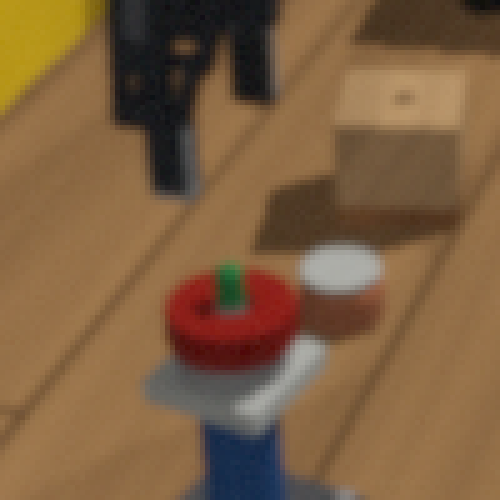

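The wheel sits flat on the flange, around the bar, at crop (232,315). The collar is next.

Request:
{"op": "servo_tool", "data": {"moves": [[[-1,2,0],0,-1],[[-2,5,0],0,-1],[[-3.2,8,0],0,-1],[[-4.4,11,0],0,-1],[[-5.6,14,0],0,-1],[[-6.8,17,0],0,-1],[[-8,20,0],0,-1],[[-9,23,0],0,-1],[[-10.2,26,0],0,-1],[[-11.4,29,2],0,-1],[[-12.6,32,4],0,-1],[[-13.8,35,6],0,-1],[[-14.5,37.5,9],0,-1],[[-14.7,38.3,12],0,-1],[[-14.7,38.3,15],0,-1],[[-14.7,38.3,17.5],0,-1],[[-14.7,38.3,17.5],0,-1],[[-14.7,38.3,17.5],0,-1]]}}

```text
t: 25.05
position: [0.4748, -0.1798, 0.0403]
tool_rot: [1.0, -0.0, -0.002, -0.001]
ft_force: [0.3, 0.5, 0.6]
width: 1.003
finger_force: 0.0
```

Request:
{"op": "servo_tool", "data": {"moves": [[[0,0,2],0,-1],[[0,0,3.4],0,-1],[[0,0,4],0,-1],[[0,0,4],0,-1],[[0,0,4],0,0],[[0,0,4],0,0.4],[[0,0,4],0,1],[[0,0,4],0,1],[[0,0,4],0,1],[[0,0,4],0,1],[[0,0,4],0,1]], "squeeze": 40}}

```text
t: 25.97
position: [0.4765, -0.1804, 0.0031]
tool_rot: [1.0, -0.0, 0.001, 0.0]
ft_force: [-2.4, 1.6, 8.8]
width: 0.512
finger_force: 40.6
```

Request:
{"op": "servo_tool", "data": {"moves": [[[0,0,-0.5],0,1],[[0,0,-2],0,1],[[0,0,-5],0,1],[[0,0,-8],0,1],[[0,0,-11],0,1],[[0,0,-14],0,1],[[1,-2.5,-17],0,1],[[2.1,-5.5,-19.5],0,1],[[3.3,-8.5,-19.5],0,1],[[4.4,-11.5,-19.5],0,1],[[5.6,-14.5,-19.5],0,1],[[6.7,-17.5,-19.5],0,1],[[7.9,-20.5,-19.5],0,1],[[9,-23.5,-19.5],0,1],[[10.2,-26.5,-19.5],0,1],[[11.3,-29.5,-19.5],0,1],[[12.5,-32.5,-19.5],0,1],[[13.6,-35.5,-19.5],0,1],[[14.4,-37.5,-19.5],0,1],[[14.7,-38.3,-19.5],0,1]]}}

```text
t: 27.63
position: [0.6234, 0.2053, 0.1968]
tool_rot: [1.0, 0.001, -0.0, -0.0]
ft_force: [0.1, -0.3, -0.4]
width: 0.511
finger_force: 41.3
```

Request:
{"op": "servo_tool", "data": {"moves": [[[0,0,0],0,1],[[0,0,0],0,1],[[0,0,0],0,1]]}}

```text
t: 27.88
position: [0.6228, 0.2017, 0.1971]
tool_rot: [1.0, -0.0, 0.0, 0.0]
ft_force: [-0.5, -0.6, -1.4]
width: 0.512
finger_force: 41.3
```

```bash
python3 - <<'E'
from h import *
go(.6232,.2028,.195)
S=robot.read_camera("side");cv2.imwrite("pics/s10.png",S[:,:,::-1])
cv2.imwrite("pics/c10.png",cv2.resize(S[160:260,150:250,::-1],(600,600),interpolation=cv2.INTER_NEAREST))
x,y,z=robot.observe()["position"]
for P in((x,y,z+.005),(x-.023,y,z+.005),(x+.023,y,z+.005),(.6207,.203,.166)):print(P,((proj("side",P)-[150,160])*6).round(0))
E
```

```text
tool shift cm [ 0.04 -0.11  0.21] spin -0.001 at [0.6228 0.2017 0.1971] yaw -0.001 q [ 0.27  0.08  1.53 -0.    1.53  1.85] t 27.8833
(np.float64(0.622822521405678), np.float64(0.2015669910549659), np.float64(0.20216830714449596)) [264. 234.]
(np.float64(0.5998225214056779), np.float64(0.2015669910549659), np.float64(0.20216830714449596)) [320. 242.]
(np.float64(0.645822521405678), np.float64(0.2015669910549659), np.float64(0.20216830714449596)) [209. 226.]
(0.6207, 0.203, 0.166) [275. 316.]
```

View pics/c10.png

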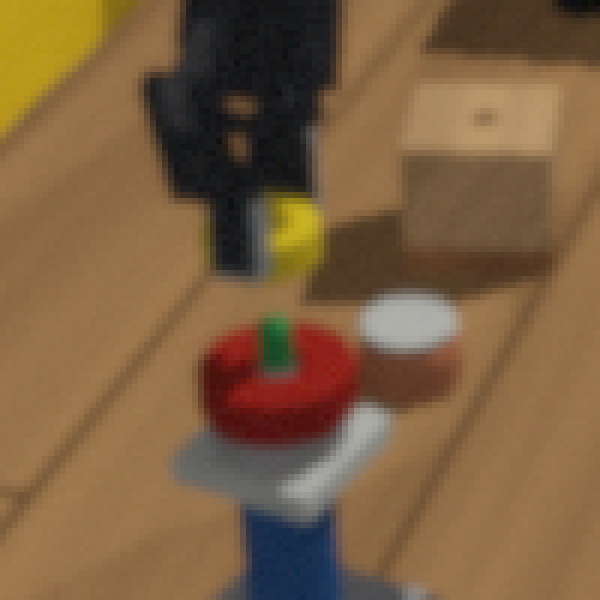

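The collar spans crop x 206–326 (centre 266) and the bar is at 276. I'll shift −2 mm in x and lower.

Request:
{"op": "servo_tool", "data": {"moves": [[[-0.18,0,0],0,1],[[-0.18,0,0.8],0,1],[[-0.18,0,1.6],0,1],[[-0.18,0,2.3],0,1],[[-0.18,0,2.8],0,1],[[-0.18,0,3.3],0,1],[[-0.18,0,3.8],0,1],[[-0.18,0,4.2],0,1],[[-0.18,0,4.2],0,1]]}}

```text
t: 28.68
position: [0.6209, 0.2027, 0.1537]
tool_rot: [1.0, -0.0, -0.001, 0.0]
ft_force: [0.7, -0.1, -0.9]
width: 0.509
finger_force: 41.3
```

Request:
{"op": "servo_tool", "data": {"moves": [[[0,0,0.1],0,1],[[0,0,0.2],0,1],[[0,0,0.3],0,1],[[0,0,0.4],0,1],[[0,0,0.4],0,1]]}}

```text
t: 29.1
position: [0.6212, 0.2027, 0.1507]
tool_rot: [1.0, -0.0, -0.0, -0.0]
ft_force: [-0.7, -0.6, -0.1]
width: 0.508
finger_force: 41.3
```

Request:
{"op": "servo_tool", "data": {"moves": [[[0,0,0.05],0,1],[[0,0,0.1],0,1],[[0,0,0.15],0,1],[[0,0,0.15],0,1]]}}

```text
t: 29.43
position: [0.6212, 0.2027, 0.1492]
tool_rot: [1.0, -0.0, -0.0, -0.0]
ft_force: [0.4, 0.2, -0.3]
width: 0.512
finger_force: 41.3
```

Request:
{"op": "servo_tool", "data": {"moves": [[[0,0,0.05],0,1],[[0,0,0.1],0,1],[[0,0,0.1],0,1]]}}

```text
t: 29.68
position: [0.6213, 0.2027, 0.1491]
tool_rot: [1.0, -0.0, 0.0, -0.0]
ft_force: [-2.9, -1.5, 5.9]
width: 0.51
finger_force: 41.9
```

Contact at the expected height (0.149). Releasing and retracting.

Request:
{"op": "servo_tool", "data": {"moves": [[[0,0,-0.05],0,0.1],[[0,0,-0.05],0,-0.4],[[0,0,-0.1],0,-1],[[0,0,-0.1],0,-1],[[0,0,-0.1],0,-1],[[0,0,-0.1],0,-1],[[0,0,-0.1],0,-1],[[0,0,-2],0,-1],[[0,0,-5],0,-1],[[0,0,-8],0,-1],[[0,0,-9],0,-1],[[0,0,-9],0,-1],[[0,0,-9],0,-1],[[0,0,-9],0,-1]]}}

```text
t: 30.85
position: [0.6209, 0.2026, 0.2367]
tool_rot: [1.0, -0.0, -0.001, 0.0]
ft_force: [0.2, 0.5, -0.5]
width: 1.0
finger_force: 0.0
```

```bash
python3 - <<'E'
from h import *
S=robot.read_camera("side")
cv2.imwrite("pics/c11.png",cv2.resize(S[160:260,150:250,::-1],(500,500),interpolation=cv2.INTER_NEAREST))
E
```

```text
(no output)
```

View pics/c11.png

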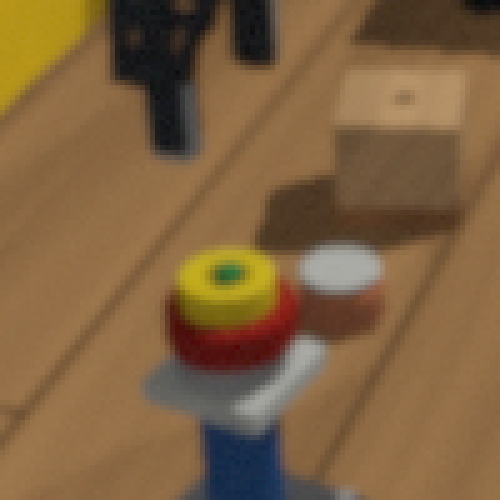

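The picture shows the collar flat on the wheel with the green bar end in its bore (crop (230,272)), and the gripper is clear. Handing in.

```bash
python3 -c "
from plant import robot
print(robot.close_job())"
```

```text
the job is handed in; nothing more can be done
None
```

The arbor is built and handed in at about 31 s: the bar is home in the guide tube with the flange, red wheel and yellow collar stacked flat on it and all released; I never moved the tin, hammer or charger, and the hand-in gave no verdict.

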